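# Set and lock the torque dial, then arm the guarded switch

## Robot

A 7-joint arm with a two-finger parallel gripper is mounted at the origin on a cart in front of the work surface, level with it; the furniture and walls round the work are solid. World frame = base frame: x ahead of the robot, y to its left, z up, the work surface at z = 0. Lengths are in m, angles in rad, forces in N, time in s.
With the tool pointing down it reaches from about 0.4 to 0.875 m from the base axis. Payload 19.3 kg.
Tool frame: the origin (TCP) lies midway between the tips of the shut fingers; the grasp point (between the pads) lies bot.tcp_to_grasp behind it (bot.tcp_to_grasp is the distance from the TCP to the grasp point, in m); z points along the fingers, y is the line along which they close (so a half turn about z gives the same grasp; the last joint's range is limited). The gripper opens to 85 mm and grips with 20 to 120 N. Pads are 22 mm wide; open, the fingers measure 114 mm over their backs; the gripper's body (76 mm by 85 mm) begins 54 mm behind the grasp point. The pads swing forward as they close: fully open they stand 13 mm farther back than shut.
Start: joints at [-1.246, 0.521, -0.036, 1.599, 0.021, 1.021, -0.113], TCP at [0.24, 0.577, 0.231] pointing down, gripper open.
Joint ranges: [-2.91, 2.91], [-0.3, 2.13], [-1.5, 1.42], [0.17, 2.43], [-1.26, 4.41], [0.16, 1.93], [-2.52, 2.52]. Speed limits (rad/s): [1.89, 1.89, 2.39, 2.39, 3.01, 3.01, 3.01].

## Interface

Orientations are given as [roll, pitch, yaw] about the fixed x, y, z axes, in that order (R = Rz(yaw) Ry(pitch) Rx(roll)).
In Python, from workcell import observe, imaging, bot gives the robot as it stands.
- The arm moves only by the tool send_rows, never from a script. Its argument "plan" is text: rows parted by semicolons, each of 7 numbers parted by spaces: the shift along the tool's x, y, z in m, then the turn, a rotation vector about the tool's x, y, z in degrees, then the finger opening in m, from 0 to 0.0854. In form: dx dy dz rx ry rz claw; .... A call has 1 to 10 rows; each row is the pose to reach, as a shift and turn from the pose commanded when the call began, along the tool's axes at that moment; what a row does not reach only later rows make up. A row lasts 1/12 s, in which the tool goes at most 41.7 mm and 7.16 degrees, less where a joint would pass 70% of its speed; a pose out of reach is approached as far as the arm can. A call with a gripper value outside its range is refused whole. The fingers move at their own pace and stop on an object; "grip_force" is the grip in N (left out, the last holds). Time passes only in rows, so rows that repeat a pose let the fingers close. It gives the time, the measured TCP pose, the force, the opening and the grip force at its end, in the units of the state.
- observe(): the state, without advancing time (a new reading comes with each control period).
- imaging.grab_frame(name): name is "scene" or "side" or "wrist"; returns a dict with "color" (420x560x3 uint8, red, green, blue), "fx", "fy", "cx", "cy" (pixels), "eye" and "orientation" of the camera in the world; the wrist camera has in their place "tool_from_camera" (4x4, takes a point from camera to tool coordinates, whose origin is the TCP and whose axes are the flange's). Camera axes: x right, y down, z forward; pixel columns grow to the right and rows downward; lengths in m; the calibration is good to about 2 mm. A picture is of the moment at which its call begins: read the wrist's pose just before it. There is no depth.
- bot.job_done(): hands the job in; it is judged then, once.
The state is a dict: "clock": time; "qpos": joint angles; "qd": joint speeds; "joint_efforts": joint torques, N m; "position": TCP position; "tool_rot": TCP orientation; "force": force on the tool from outside, world axes, zero at the start; "moment": the same for the moment, N m; "grip_width": finger opening in m; "finger_force": force on a finger pad.
Only numpy, scipy, OpenCV 4.12 (cv2) and the standard library are available. Lean on these libraries where they do the work, as an engineer would, in place of code of your own. Each camera call takes 0.05 s, during which the arm holds its last target. There are 200 camera calls.

## Task

On the blue torque controller, turn the black knob until its white pointer stands in line with the red mark on the scale, then turn the brass lock ring beneath it clockwise until it is tight against its stop, leaving the knob on the mark. After that lift the red guard all the way up, flip the toggle switch under it over to the dial side, and lower the guard fully shut again. Leave the other things on the bench where they are.

Things in the scene. Friction and masses are not known exactly. Their poses are not given: they have to be found in the camera images.
- controller: Fixed torque controller: a blue box 190 (x) x 350 (y) x 60 mm high with a grey top panel. Origin: centre of its underside, on the bench. Its x points away from the robot, roughly; y to the left; it is turned by up to 0.25 rad. In its frame the dial axis stands at x -5, y -85 mm and the toggle at x 10, y 85 mm. All turning axes named below are fixed to it.
- knob_grip (a point): Centre of the black bar grip of the dial knob, on the (vertical) dial axis, 97 mm above the bench. The bar is 52 mm long along this point's x, 16 mm wide along its y and 30 mm high; its top is 110 mm above the bench. Below it is a round skirt of radius 36 mm (top 80 mm above the bench). The white pointer lies along the point's -x. Turns with the knob.
- pointer_tip (a point): Tip of the white pointer of the knob, 50 mm from the dial axis, 80 mm above the bench.
- mark_tip (a point): Inner tip of the red mark on the black scale plate, 50 mm from the dial axis, 62 mm above the bench; the mark is a flat red stripe running radially outward from here. The setting is right when the pointer tip is right above this point. The mark is fixed during the run.
- knob (a joint): Angle of the knob, rad, grows clockwise seen from above; 0 = pointer along the controller's -x (toward the robot). Range -1.3 to 1.3. It stays where it is left (friction about 0.08 N m). The ring does not drag it.
- ring_tab (a point): Centre of the upright lug of the brass lock ring. The ring lies coaxially under the knob (radius 42 mm, 64 to 74 mm above the bench); an arm from it carries the lug, whose centre is 72 mm from the dial axis and 82 mm above the bench. The lug is 20 mm long radially (the point is turned with the ring, but radial means away from the dial axis), 12 mm wide tangentially; its top is 99 mm above the bench. The lug moves on the far side of the dial.
- ring (a joint): Angle of the lock ring, rad: small = loose, 1.2 = tight against the stop; grows clockwise seen from above, about the dial axis. At 0 the lug stands 0.6 rad to the left (counter-clockwise) of the controller's +x direction from the dial axis, at 1.2 it stands 0.6 rad to the right. Friction 0.10 N m, stays where left.
- guard_bar (a point): Middle of the round red lift bar at the free edge of the switch guard: 10 mm in diameter, 59 mm long along the controller's y, 100 mm from the hinge; with the guard shut it is 106 mm above the bench and nearer to the robot than the hinge. Between the bar and the guard's cover plate is an open window 29 mm deep and 51 mm wide, for a finger. The bar can turn between the fingers as the guard swings.
- guard_hinge (a point): Middle of the guard's hinge axis, which runs along the controller's y at the far edge of the guard, 106 mm above the bench (controller x 65, y 85 mm). The cover is 66 mm long, 60 mm wide, with cheeks 15 mm deep below the hinge axis. When the guard stands all the way up, the space above the switch is free.
- guard (a joint): Angle of the guard, rad: 0 = shut (level, over the switch), 1.57 = upright, 1.95 = all the way up against its stop, leaning away from the robot. It stays where it is left (friction 0.07 N m).
- toggle_tip (a point): Middle of the steel tip of the toggle lever, 12 mm in diameter, 27 mm from its pivot (pivot 72 mm above the bench); the lever ends 5 mm beyond this point.
- toggle (a joint): Angle of the toggle lever, rad: 0 = off, leaning 0.4 rad to the controller's +y (left, away from the dial); 0.8 = on, leaning 0.4 rad to -y (toward the dial). Friction 0.035 N m, stays where it is left.
- tape_measure_c (a point): Bystander: centre of a loose yellow tape measure, 65 x 81 x 37 mm high.
- marker_0_c (a point): Bystander: centre of a loose blue and white marker pen, 136 mm long along its y, 15 mm thick.
- connector_3_c (a point): Bystander: centre of a loose white plug housing, 30 x 60 x 25 mm high.

How it is judged:
By the outcome, as a careful person would: the job done as asked, in the order asked, and still so for the second after the job is handed in, with the robot touching nothing.
It also fails if it takes over 72 s, if anything falls off the work surface, if the arm or the gripper's body presses on something with over 40 N, if the wrist force passes 120 N, or if a joint passes its speed limit or range.

## Working session

There is one attempt and no reset: what is moved stays moved. The work goes in short steps, Python scripts to look and compute and a tool call to move; the robot and the scene stay as the last step left them, time stands still between calls to the robot, and variables do not carry over. Pictures are saved under pics/ and viewed, at most 10 in all, crops included, and the job is handed in when it is done.

Besides the shell and the picture viewer there is one more tool, called after "Call:" by a JSON object that holds its "api" and its "payload". send_rows: Moves the arm, as the interface text tells. Its arguments: {"type":"object","properties":{"plan":{"type":"string"},"grip_force":{"type":"number"}},"required":["plan"]}

```bash
mkdir -p pics; python3 - <<'E'
from workcell import observe, imaging, bot
import cv2,json,numpy as np
s=observe();print(s, bot.tcp_to_grasp)
fr=[]
for n in("scene","side"):
    f=imaging.grab_frame(n);cv2.imwrite(f"pics/{n}0.png",f["color"][:,:,::-1]);print(n,{k:np.round(v,4).tolist() for k,v in f.items() if k!="color"})
E
ls
```

```text
{'clock': 0.0, 'qpos': array([-1.24621194,  0.5220294 , -0.03635017,  1.60000768,  0.02118679,
        1.02110142, -0.1128017 ]), 'qd': array([-0.00176436,  0.0002785 , -0.00118225,  0.00085657, -0.00025637,
       -0.00032714, -0.00217603]), 'joint_efforts': array([-1.26643583e-03, -9.27082586e+01,  1.97951742e+00, -3.69925940e+01,
        1.77693728e-02,  8.20779271e-03, -5.63801404e-05]), 'position': array([0.24026761, 0.57659987, 0.230716  ]), 'tool_rot': array([-3.14043273e+00,  6.07029878e-05,  2.74680946e+00]), 'force': array([-0.23503885,  0.31848942, -0.21520474]), 'moment': array([ 0.02356554, -0.05684853,  0.01904967]), 'finger_force': 0.0, 'grip_width': 0.08565615920494675} 0.0187
scene {'fx': 451.0195, 'fy': 451.0195, 'cx': 275.4165, 'cy': 202.9022, 'eye': [0.1712, -0.4383, 0.7824], 'orientation': [-2.334, -0.0015, -0.5121]}
side {'fx': 518.8449, 'fy': 518.8449, 'cx': 279.2882, 'cy': 207.194, 'eye': [0.2087, 1.0102, 0.5933], 'orientation': [-2.0951, -0.0241, -2.7808]}
pics
```

View pics/scene0.png

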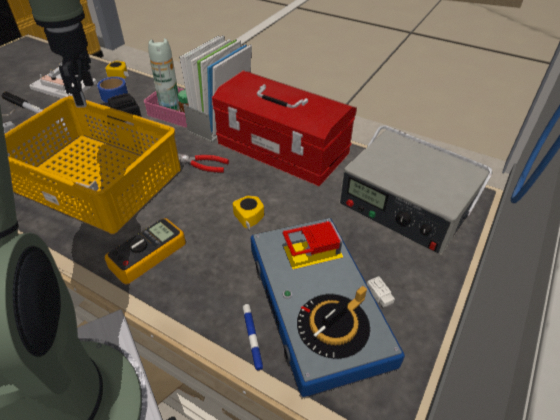

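View pics/side0.png

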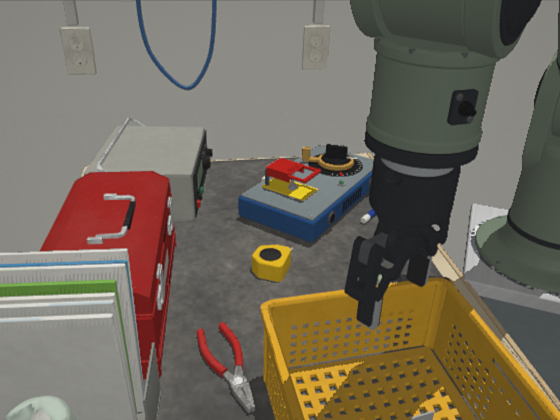

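```bash
cat > h.py <<'E'
import numpy as np,cv2
from scipy.spatial.transform import Rotation as Ro
from workcell import observe, imaging, bot
def cam(n):
    if n=="wrist":
        s=observe();f=imaging.grab_frame(n)
        T=np.eye(4);T[:3,:3]=Ro.from_euler('xyz',s['tool_rot']).as_matrix();T[:3,3]=s['position']
        C=T@np.array(f['tool_from_camera']);f['R'],f['t']=C[:3,:3],C[:3,3]
    else:
        f=imaging.grab_frame(n);f['R']=Ro.from_euler('xyz',f['orientation']).as_matrix();f['t']=np.array(f['eye'])
    return f
def cast(f,uv,z):
    uv=np.atleast_2d(np.asarray(uv,float));d=np.c_[(uv[:,0]-f['cx'])/f['fx'],(uv[:,1]-f['cy'])/f['fy'],np.ones(len(uv))]@f['R'].T
    return f['t']+d*((z-f['t'][2])/d[:,2])[:,None]
def proj(f,p):
    q=(np.atleast_2d(p)-f['t'])@f['R'];return np.c_[q[:,0]/q[:,2]*f['fx']+f['cx'],q[:,1]/q[:,2]*f['fy']+f['cy']]
def crop(f,name,x0,y0,x1,y1,k):
    c=f['color'][y0:y1,x0:x1,::-1];cv2.imwrite('pics/'+name,cv2.resize(c,None,fx=k,fy=k,interpolation=cv2.INTER_CUBIC))
E
python3 - <<'E'
from h import *
f=cam("scene");crop(f,"c1.png",240,210,410,390,3.3)
hsv=cv2.cvtColor(f['color'],cv2.COLOR_RGB2HSV)
blue=cv2.inRange(hsv,(100,130,30),(125,255,255));blue[:, :245]=0;blue[:215]=0;blue[:,405:]=0
ys,xs=np.nonzero(blue);print("blue",len(xs),xs.min(),xs.max(),ys.min(),ys.max())
red=cv2.inRange(hsv,(0,150,80),(6,255,255))|cv2.inRange(hsv,(174,150,80),(180,255,255))
n,l,st,c=cv2.connectedComponentsWithStats(red)
for i in range(1,n):
    if 240<c[i][0]<410 and 210<c[i][1]<390 and st[i][4]>1:print(st[i],c[i],cast(f,c[i],.062))
E
```

```text
blue 2629 245 403 236 395
[ 283  222   57   33 1039] [315.80750722 237.73147257] [[0.56372126 0.08154229 0.062     ]]
[301 306   9   7  29] [305.44827586 308.86206897] [[ 0.45041144 -0.05747026  0.062     ]]
```

View pics/c1.png

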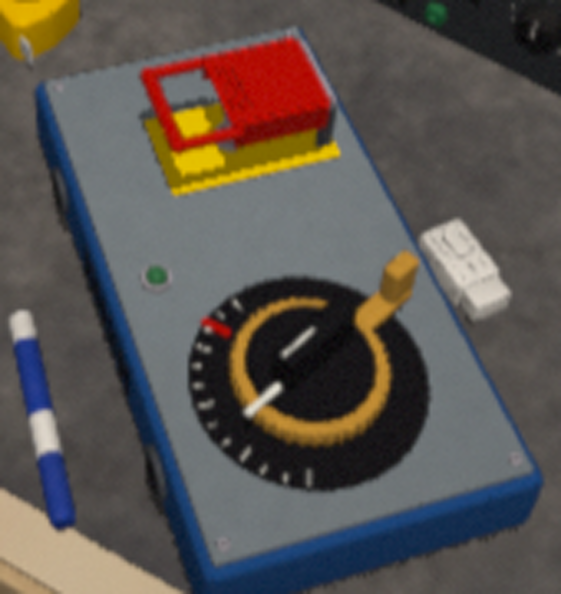

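```bash
python3 - <<'E'
from h import *
f=cam("scene")
px=lambda x,y:(240+x/3.3-.35,210+y/3.3-.35)
C=cast(f,[px(40,85),px(298,32),px(540,472),px(202,570)],.06)
print(C.round(4)); c=C[:,:2].mean(0)
m=np.array([[.095,.175],[-.095,.175]]) # far-left? order: near-left,far-left,far-right,near-right
M=np.array([[-.095,.175],[.095,.175],[.095,-.175],[-.095,-.175]])
A=(C[:,:2]-c);th=np.arctan2((M[:,0]*A[:,1]-M[:,1]*A[:,0]).sum(),(M*A).sum())
R=np.array([[np.cos(th),-np.sin(th)],[np.sin(th),np.cos(th)]])
print(c,th,(A-M@R.T).round(4))
d=c+R@[-.005,-.085];print("dial",d,"hinge",c+R@[.065,.085],"tog",c+R@[.01,.085],"bar",c+R@[-.035,.085])
hsv=cv2.cvtColor(f['color'],cv2.COLOR_RGB2HSV)
def ang(p):
    q=R.T@(p[:2]-d);return q,np.arctan2(q[1],-q[0])
for n,p,z in(("ptr",px(250,412),.08),("mark",px(230,332),.062),("markout",px(203,322),.062),("lugtop",px(404,258),.099)):
    q=cast(f,p,z)[0];print(n,q.round(4),ang(q),np.hypot(*ang(q)[0]))
s=observe();print(s['position'],s['tool_rot'],np.array(imaging.grab_frame("wrist")['tool_from_camera']).round(4))
E
```

```text
[[ 0.4481  0.1561  0.06  ]
 [ 0.6224  0.1137  0.06  ]
 [ 0.5515 -0.2131  0.06  ]
 [ 0.3703 -0.1713  0.06  ]]
[ 0.49806192 -0.02863636] -0.22559195673167043 [[ 0.0035 -0.0071]
 [-0.0074 -0.007 ]
 [-0.      0.0074]
 [ 0.004   0.0067]]
dial [ 0.47417553 -0.1103642 ] hinge [0.58042803 0.03967048] tog [0.52682163 0.05197306] bar [0.48296184 0.06203881]
ptr [ 0.4311 -0.119   0.08  ] (array([-0.04006537, -0.01806019]), np.float64(-0.4234924355332129)) 0.043947748239058684
mark [ 0.4551 -0.0635  0.062 ] (array([-0.0290548 ,  0.04137235]), np.float64(0.9585445491440011)) 0.050555439805119555
markout [ 0.4453 -0.0506  0.062 ] (array([-0.04147985,  0.05182801]), np.float64(0.8958502382225324)) 0.06638313358160673
lugtop [ 0.5504 -0.0898  0.099 ] (array([0.06967849, 0.03706334]), np.float64(2.6527368393654545)) 0.07892264254746068
[0.24031688 0.57675684 0.23097347] [-3.14096787e+00  1.80102141e-05  2.74680276e+00] [[ 3.000e-04 -9.653e-01 -2.612e-01  6.670e-02]
 [ 1.000e+00  1.000e-04  1.000e-03 -2.000e-04]
 [-9.000e-04 -2.612e-01  9.653e-01 -1.428e-01]
 [ 0.000e+00  0.000e+00  0.000e+00  1.000e+00]]
```

```bash
cat >> h.py <<'E'
def rel(p,R,p0=None,R0=None):
    s=observe()
    if p0 is None:p0=s['position'];
    if R0 is None:R0=Ro.from_euler('xyz',s['tool_rot'])
    d=R0.inv().apply(np.array(p)-p0);w=(R0.inv()*R).as_rotvec(degrees=True)
    return np.r_[d.round(4),w.round(2)]
def down(yaw):return Ro.from_euler('xyz',[np.pi,0,yaw])
E
python3 -c "
from h import *
print(rel([.45,.25,.23],down(3.0)))"
```

```text
[-3.192e-01 -2.210e-01  1.200e-03 -3.000e-02 -0.000e+00 -1.451e+01]
```

Call:
{"api": "send_rows", "payload": {"plan": "-0.319 -0.221 0 0 0 -14.5 0.085;-0.319 -0.221 0 0 0 -14.5 0.085;-0.319 -0.221 0 0 0 -14.5 0.085;-0.319 -0.221 0 0 0 -14.5 0.085;-0.319 -0.221 0 0 0 -14.5 0.085;-0.319 -0.221 0 0 0 -14.5 0.085;-0.319 -0.221 0 0 0 -14.5 0.085;-0.319 -0.221 0 0 0 -14.5 0.085;-0.319 -0.221 0 0 0 -14.5 0.085;-0.319 -0.221 0 0 0 -14.5 0.085"}}

```text
clock: 1.08
position: [0.4527, 0.2445, 0.2315]
tool_rot: [-3.14, 0.001, 2.994]
force: [0.6, -0.8, 0.7]
grip_width: 0.0853
finger_force: 0.0
```

```bash
python3 -c "
from h import *
print(observe()['qpos'].round(2),rel([.474,-.11,.23],down(3.34)))"
```

```text
[-0.61  0.35 -0.01  1.89  0.01  0.91  0.81] [-7.320e-02 -3.476e-01  2.100e-03 -1.000e-01  6.000e-02 -1.983e+01]
```

Call:
{"api": "send_rows", "payload": {"plan": "-0.073 -0.348 0 0 0 -19.8 0.085;-0.073 -0.348 0 0 0 -19.8 0.085;-0.073 -0.348 0 0 0 -19.8 0.085;-0.073 -0.348 0 0 0 -19.8 0.085;-0.073 -0.348 0 0 0 -19.8 0.085;-0.073 -0.348 0 0 0 -19.8 0.085;-0.073 -0.348 0 0 0 -19.8 0.085;-0.073 -0.348 0 0 0 -19.8 0.085;-0.073 -0.348 0 0 0 -19.8 0.085;-0.073 -0.348 0 0 0 -19.8 0.085"}}

```text
clock: 1.92
position: [0.4725, -0.1114, 0.2315]
tool_rot: [-3.139, -0.0, -2.945]
force: [-0.4, -1.3, -0.4]
grip_width: 0.085
finger_force: 0.0
```

```bash
python3 - <<'E'
from h import *
s=observe();print(s['qpos'].round(2),s['position'],s['tool_rot'],np.abs(s['qd']).max())
f=cam("wrist");cv2.imwrite("pics/w1.png",f['color'][:,:,::-1])
np.savez("w1.npz",**f)
E
```

```text
[ 0.04  0.3   0.08  1.96 -0.03  0.88  1.9 ] [ 0.47249306 -0.11138818  0.23146704] [-3.13928749e+00 -9.51059519e-05 -2.94525916e+00] 0.1307241357535589
```

View pics/w1.png

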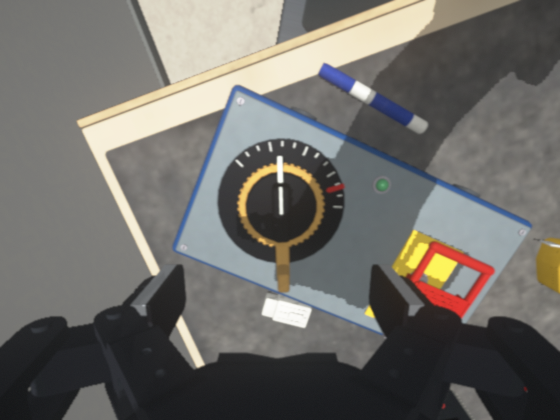

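```bash
cat > meas.py <<'E'
from h import *
def meas(f):
    im=f['color'];hsv=cv2.cvtColor(im,cv2.COLOR_RGB2HSV);o={}
    # brass ring
    return hsv
E
python3 - <<'E'
from h import *
f=dict(np.load("w1.npz"));im=f['color'];hsv=cv2.cvtColor(im,cv2.COLOR_RGB2HSV)
# plate: dark in window, fit ellipse of hull -> cast hull to z=.061, fit circle
d=np.zeros(im.shape[:2],np.uint8);d[125:275,205:355]=(hsv[125:275,205:355,2]<45)*255
n,l,st,c=cv2.connectedComponentsWithStats(cv2.morphologyEx(d,cv2.MORPH_CLOSE,np.ones((5,5))))
i=1+st[1:,4].argmax();print(st[i],c[i])
h=cv2.convexHull(max(cv2.findContours((l==i).astype(np.uint8),0,1)[0],key=len))[:,0]
def circ(P):
    A=np.c_[2*P[:,:2],np.ones(len(P))];x=np.linalg.lstsq(A,(P[:,:2]**2).sum(1),rcond=None)[0];r=np.sqrt(x[2]+x[0]**2+x[1]**2);return x[:2],r,np.abs(np.hypot(*(P[:,:2]-x[:2]).T)-r).max()
print("plate",circ(cast(f,h,.062)))
b=cv2.inRange(hsv,(10,90,60),(28,255,255));b[:,:215]=0;b[:,350:]=0;b[:130]=0;b[300:]=0
ys,xs=np.nonzero(b);print("brass",len(xs),xs.min(),xs.max(),ys.min(),ys.max())
hb=cv2.convexHull(np.c_[xs,ys][ys<240].astype(np.int32))[:,0]
hb=hb[hb[:,1]<235]
print("ring",circ(cast(f,hb,.074)))
lug=np.c_[xs,ys][ys>262];print("lug px",lug.mean(0),cast(f,lug.mean(0),.095))
red=cv2.inRange(hsv,(0,150,60),(6,255,255))|cv2.inRange(hsv,(174,150,60),(180,255,255))
n,l,st,c=cv2.connectedComponentsWithStats(red)
for i in range(1,n):
    if st[i][4]>8:
        P=np.argwhere(l==i)[:,::-1];print("red",st[i],c[i],cast(f,c[i],.062))
        if st[i][4]<300:
            Q=cast(f,P,.062)[:,:2];u,s_,v=np.linalg.svd(Q-Q.mean(0));print("  dir",v[0],s_)
w=(hsv[...,1]<60)&(hsv[...,2]>150);w[:140]=0;w[225:]=0;w[:,:268]=0;w[:,294:]=0
n,l,st,c=cv2.connectedComponentsWithStats(w.astype(np.uint8))
for i in range(1,n):
    if st[i][4]>15:
        P=np.argwhere(l==i)[:,::-1];z=.08 if c[i][1]<185 else .11;Q=cast(f,P,z)[:,:2];u,s_,v=np.linalg.svd(Q-Q.mean(0));print("white",st[i],c[i],Q.mean(0),v[0],z)
# box hull (blue rim) from screws
for p in((240,100),(183,248),(522,231)):print("screw",cast(f,p,.06))
E
```

```text
[ 250  188   65   53 1620] [286.91481481 219.87839506]
plate (array([ 0.47928429, -0.10521984]), np.float64(0.034199009043084476), np.float64(0.0018966135519708216))
brass 2641 237 324 162 291
ring (array([ 0.47465489, -0.1071201 ]), np.float64(0.043763095194956206), np.float64(0.00033179296896415633))
lug px [282.86206897 276.20062696] [[ 0.53876528 -0.09213285  0.095     ]]
red [326 184  17   9  79] [334.27848101 188.06329114] [[ 0.4480083  -0.05667105  0.062     ]]
  dir [-0.44856385  0.89375079] [0.0420232  0.01286542]
red [ 407  242   87   76 1937] [450.14971606 280.24419205] [[0.52285611 0.09380829 0.062     ]]
white [268 142   4   9  26] [269.69230769 145.84615385] [ 0.41898014 -0.1288204 ] [0.92205619 0.38705604] 0.08
white [277 156   6  27 159] [279.51572327 168.9245283 ] [ 0.43807559 -0.11568638] [0.9780884 0.20819  ] 0.08
white [279 187   4  28 109] [280.48623853 200.37614679] [ 0.46144478 -0.11030517] [0.97954845 0.20120841] 0.11
screw [[ 0.38346732 -0.16501434  0.06      ]]
screw [[ 0.54383923 -0.20070971  0.06      ]]
screw [[0.45400095 0.15058255 0.06      ]]
```

Call:
{"api": "send_rows", "payload": {"plan": "-0.003 0.004 0.04 0 0 -0.6 0.06;-0.003 0.004 0.08 0 0 -0.6 0.06;-0.003 0.004 0.1 0 0 -0.6 0.06;-0.003 0.004 0.1 0 0 -0.6 0.06;-0.003 0.004 0.1 0 0 -0.6 0.06;-0.003 0.004 0.1 0 0 -0.6 0.06"}}

```text
clock: 2.47
position: [0.4759, -0.0998, 0.1327]
tool_rot: [-3.141, 0.001, -2.927]
force: [0.6, 0.2, 0.6]
grip_width: 0.0603
finger_force: 0.0
```

```bash
python3 -c "
from h import *
print(rel([.475,-.107,.084],down(-2.934)))"
```

```text
[ 0.0024 -0.0068  0.0487 -0.02    0.08    0.41  ]
```

Call:
{"api": "send_rows", "payload": {"plan": "0.0024 -0.0068 0 0 0 0 0.06;0.0024 -0.0068 0 0 0 0 0.06;0.0024 -0.0068 0 0 0 0 0.06"}}

```text
clock: 2.72
position: [0.4746, -0.1079, 0.1323]
tool_rot: [-3.141, 0.002, -2.928]
force: [0.4, 0.0, 0.2]
grip_width: 0.0602
finger_force: 0.0
```

```bash
python3 -c "
from h import *
print(rel([.475,-.107,.084],down(-2.934)),abs(observe()['qd']).max())"
```

```text
[-0.0005  0.0008  0.0483 -0.04    0.09    0.33  ] 0.008433717814384888
```

Call:
{"api": "send_rows", "payload": {"plan": "0 0.0006 0.03 0 0 0 0.06;0 0.0006 0.048 0 0 0 0.06;0 0.0006 0.048 0 0 0 0.06;0 0.0006 0.048 0 0 0 0.03;0 0.0006 0.048 0 0 0 0.01;0 0.0006 0.048 0 0 0 0.01;0 0.0006 0.048 0 0 0 0.01;0 0.0006 0.048 0 0 0 0.01", "grip_force": 35}}

```text
clock: 3.38
position: [0.475, -0.108, 0.0847]
tool_rot: [-3.14, 0.002, -2.928]
force: [-0.9, -7.1, 11.0]
grip_width: 0.0152
finger_force: 38.3
```

Call:
{"api": "send_rows", "payload": {"plan": "0 0 -0.001 0 0 6 0.01;0 0 -0.001 0 0 12 0.01;0 0 -0.001 0 0 18 0.01;0 0 -0.001 0 0 24 0.01;0 0 -0.001 0 0 30 0.01;0 0 -0.001 0 0 36 0.01;0 0 -0.001 0 0 42 0.01;0 0 -0.001 0 0 48 0.01;0 0 -0.001 0 0 54 0.01;0 0 -0.001 0 0 60 0.01"}}

```text
clock: 4.22
position: [0.4752, -0.1075, 0.085]
tool_rot: [3.14, 0.003, 2.303]
force: [5.5, -7.3, -13.6]
grip_width: 0.0151
finger_force: 38.0
```

Call:
{"api": "send_rows", "payload": {"plan": "0 0 0 0 0 6 0.01;0 0 0 0 0 12 0.01;0 0 0 0 0 14.5 0.01;0 0 0 0 0 14.5 0.01;0 0 0 0 0 14.5 0.01;0 0 0 0 0 14.5 0.01"}}

```text
clock: 4.72
position: [0.4753, -0.1074, 0.0849]
tool_rot: [3.14, 0.002, 2.055]
force: [6.6, -7.4, -14.6]
grip_width: 0.0152
finger_force: 38.2
```

```bash
python3 - <<'E'
from h import *
s=observe();print(s['position'],s['tool_rot'],np.degrees(s['tool_rot'][2]),s['qpos'].round(2))
E
```

```text
[ 0.47532011 -0.10741035  0.08494687] [3.13954046e+00 2.45713582e-03 2.05520951e+00] 117.75483092628848 [-0.2   0.58  0.4   2.09 -0.42  0.55  0.99]
```

Call:
{"api": "send_rows", "payload": {"plan": "0 0 0 0 0 0 0.035;0 0 0 0 0 0 0.035;0 0 0 0 0 0 0.035;0 0 -0.04 0 0 0 0.035;0 0 -0.08 0 0 0 0.04;0 0 -0.12 0 0 0 0.06;0 0 -0.145 0 0 0 0.08;0 0 -0.145 0 0 0 0.08;0 0 -0.145 0 0 0 0.08"}}

```text
clock: 5.47
position: [0.4746, -0.1063, 0.2306]
tool_rot: [3.139, 0.001, 2.056]
force: [0.1, -0.4, -0.7]
grip_width: 0.08
finger_force: 0.0
```

```bash
python3 - <<'E'
from h import *
f=cam("wrist");cv2.imwrite("pics/w2.png",f['color'][:,:,::-1]);np.savez("w2.npz",**f);print(observe()['position'],observe()['tool_rot'],abs(observe()['qd']).max())
E
```

```text
[ 0.47401179 -0.10624018  0.22948074] [ 3.14060332e+00 -2.68831327e-04  2.05617775e+00] 0.02975126934469658
```

View pics/w2.png

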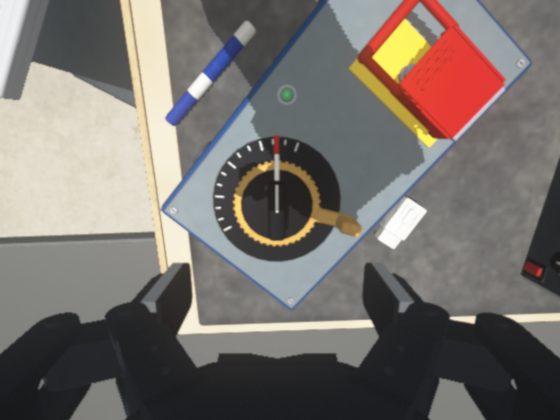

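```bash
python3 - <<'E'
from h import *
f=dict(np.load("w2.npz"));im=f['color'];hsv=cv2.cvtColor(im,cv2.COLOR_RGB2HSV)
b=cv2.inRange(hsv,(10,90,60),(28,255,255));b[:,:215]=0;b[:,375:]=0;b[:150]=0;b[260:]=0
ys,xs=np.nonzero(b);P=np.c_[xs,ys];h=cv2.convexHull(P[xs<312].astype(np.int32))[:,0];h=h[h[:,0]<300]
Q=cast(f,h,.074)[:,:2];A=np.c_[2*Q,np.ones(len(Q))];x=np.linalg.lstsq(A,(Q**2).sum(1),rcond=None)[0];c=x[:2];print("ring",c,np.sqrt(x[2]+c@c))
l=P[xs>335];print("lug",cast(f,l.mean(0),.095))
red=cv2.inRange(hsv,(0,150,60),(6,255,255))|cv2.inRange(hsv,(174,150,60),(180,255,255));red[165:]=0;red[:,:260]=0;red[:,290:]=0;red[:130]=0
w=((hsv[...,1]<60)&(hsv[...,2]>130));w[:140]=0;w[215:]=0;w[:,:268]=0;w[:,288:]=0
n,lb,st,cc=cv2.connectedComponentsWithStats(w.astype(np.uint8))
def rep(n,P,z):
    Q=cast(f,P,z)[:,:2];v=np.linalg.svd(Q-Q.mean(0))[2][0];v*=np.sign(v[1]);q=Q.mean(0)-c
    print(n,len(P),P.min(0),P.max(0),"dir",np.degrees(np.arctan2(v[1],v[0])),"bearing",np.degrees(np.arctan2(q[1],q[0])),np.hypot(*q))
rep("mark",np.argwhere(red)[:,::-1],.062)
for i in range(1,n):
    if st[i][4]>15:rep("white",np.argwhere(lb==i)[:,::-1],.08 if cc[i][1]<182 else .11)
s=cast(f,[(174,211),(291,302),(521,63)],.06);print(s,(s[0]+0)); 
for a,bb in((0,1),(1,2)):
    d=s[bb]-s[a];print(np.degrees(np.arctan2(d[1],d[0])))
print("centre",(s[0]+s[2])/2)
E
```

```text
ring [ 0.47473352 -0.10740846] 0.04385156770761358
lug [[ 0.54016319 -0.08899863  0.095     ]]
mark 77 [274 136] [278 152] dir 116.58123108710873 bearing 118.1020668335007 0.057634551192106594
white 109 [274 154] [279 179] dir 118.39112568558446 bearing 117.95153105644783 0.037939846616783415
white 57 [275 185] [278 212] dir 117.91935396482047 bearing 118.1107137795552 0.012864090746349428
[[ 0.38501608 -0.16601495  0.06      ]
 [ 0.54352044 -0.20248366  0.06      ]
 [ 0.61397929  0.11426941  0.06      ]] [ 0.38501608 -0.16601495  0.06      ]
-12.95712493745765
77.45925263115754
centre [ 0.49949768 -0.02587277  0.06      ]
```

```bash
python3 -c "
from h import *
print(rel([.5446,-.0895,.15],down(-2.890)))"
```

```text
[-1.81e-02  7.02e-02  7.95e-02  6.00e-02  2.00e-02 -7.66e+01]
```

Call:
{"api": "send_rows", "payload": {"plan": "-0.018 0.07 0.08 0 0 -76.6 0.045;-0.018 0.07 0.08 0 0 -76.6 0.045;-0.018 0.07 0.08 0 0 -76.6 0.045;-0.018 0.07 0.08 0 0 -76.6 0.045;-0.018 0.07 0.08 0 0 -76.6 0.045;-0.018 0.07 0.08 0 0 -76.6 0.045;-0.018 0.07 0.08 0 0 -76.6 0.045;-0.018 0.07 0.08 0 0 -76.6 0.045;-0.018 0.07 0.08 0 0 -76.6 0.045;-0.018 0.07 0.08 0 0 -76.6 0.045"}}

```text
clock: 6.35
position: [0.5435, -0.0898, 0.1479]
tool_rot: [3.141, -0.002, -2.972]
force: [0.4, -0.6, 0.0]
grip_width: 0.0454
finger_force: 0.0
```

```bash
python3 -c "
from h import *
print(rel([.5446,-.0895,.15],down(-2.890)))"
```

```text
[-1.10e-03  1.00e-04 -2.10e-03  6.00e-02 -1.30e-01 -4.67e+00]
```

Call:
{"api": "send_rows", "payload": {"plan": "0 0 0 0 0 -4.7 0.045;0 0 0 0 0 -4.7 0.045;0 0 0 0 0 -4.7 0.045;0 0 0 0 0 -4.7 0.045"}}

```text
clock: 6.68
position: [0.5439, -0.09, 0.1486]
tool_rot: [3.141, -0.001, -2.899]
force: [-0.1, -0.7, 0.4]
grip_width: 0.0448
finger_force: 0.0
```

```bash
python3 -c "
from h import *
print(rel([.5446,-.0895,.08],down(-2.890)),abs(observe()['qd']).max())"
```

```text
[-9.00e-04  3.00e-04  6.86e-02  3.00e-02 -7.00e-02 -5.10e-01] 0.007851989268400562
```

Call:
{"api": "send_rows", "payload": {"plan": "-0.001 0 0.04 0 0 0 0.045;-0.001 0 0.068 0 0 0 0.045;-0.001 0 0.068 0 0 0 0.045;-0.001 0 0.068 0 0 0 0.03;-0.001 0 0.068 0 0 0 0.02;-0.001 0 0.068 0 0 0 0.007;-0.001 0 0.068 0 0 0 0.007;-0.001 0 0.068 0 0 0 0.007", "grip_force": 30}}

```text
clock: 7.35
position: [0.5463, -0.09, 0.0828]
tool_rot: [-3.141, 0.002, -2.896]
force: [-0.1, -1.3, 9.5]
grip_width: 0.0109
finger_force: 35.4
```

```bash
python3 - <<'E'
from h import *
s=observe();print(s['position'],s['tool_rot'],s['force'])
D=np.array([.4748,-.1073]);q=s['position'][:2]-D;print(np.hypot(*q),np.degrees(np.arctan2(q[1],q[0])),np.degrees(s['tool_rot'][2])%360)
# arc rows: position rotates about D clockwise
R0=Ro.from_euler('xyz',s['tool_rot'])
for a in list(range(5,75,5)):
    Rz=Ro.from_euler('z',-a,degrees=True);p=np.r_[D,s['position'][2]]+Rz.apply(np.r_[q,0])
    print(a,rel(p,Rz*R0))
E
```

```text
[ 0.54633374 -0.08995002  0.08281638] [-3.14066638e+00  2.47589684e-03 -2.89580769e+00] [-0.08200286 -1.30636206  9.54508557]
0.07360773103709524 13.633399532555504 194.08244082607038
5 [ 3.0e-04 -6.4e-03  0.0e+00  1.0e-02  0.0e+00  5.0e+00]
10 [ 1.20e-03 -1.28e-02  0.00e+00  2.00e-02  1.00e-02  1.00e+01]
15 [ 2.7e-03 -1.9e-02  0.0e+00  4.0e-02  1.0e-02  1.5e+01]
20 [ 4.60e-03 -2.51e-02  0.00e+00  5.00e-02  2.00e-02  2.00e+01]
25 [ 7.10e-03 -3.11e-02  0.00e+00  6.00e-02  2.00e-02  2.50e+01]
30 [ 1.01e-02 -3.67e-02  0.00e+00  7.00e-02  3.00e-02  3.00e+01]
35 [ 1.36e-02 -4.21e-02  0.00e+00  9.00e-02  3.00e-02  3.50e+01]
40 [ 1.76e-02 -4.72e-02  0.00e+00  1.00e-01  4.00e-02  4.00e+01]
45 [ 2.20e-02 -5.19e-02 -0.00e+00  1.10e-01  4.00e-02  4.50e+01]
50 [ 2.67e-02 -5.62e-02 -0.00e+00  1.20e-01  5.00e-02  5.00e+01]
55 [ 3.19e-02 -6.00e-02 -0.00e+00  1.40e-01  5.00e-02  5.50e+01]
60 [ 3.73e-02 -6.35e-02 -0.00e+00  1.50e-01  6.00e-02  6.00e+01]
65 [ 4.30e-02 -6.64e-02 -0.00e+00  1.60e-01  6.00e-02  6.50e+01]
70 [ 4.90e-02 -6.88e-02 -1.00e-04  1.70e-01  6.00e-02  7.00e+01]
```

Call:
{"api": "send_rows", "payload": {"plan": "0.0003 -0.0064 -0.002 0 0 5 0.007;0.0012 -0.0128 -0.002 0 0 10 0.007;0.0027 -0.019 -0.002 0 0 15 0.007;0.0046 -0.0251 -0.002 0 0 20 0.007;0.0071 -0.0311 -0.002 0 0 25 0.007;0.0101 -0.0367 -0.002 0 0 30 0.007;0.0136 -0.0421 -0.002 0 0 35 0.007;0.0176 -0.0472 -0.002 0 0 40 0.007;0.022 -0.0519 -0.002 0 0 45 0.007;0.0267 -0.0562 -0.002 0 0 50 0.007"}}

```text
clock: 8.18
position: [0.5343, -0.151, 0.0837]
tool_rot: [3.14, 0.002, 2.511]
force: [8.7, -2.1, -18.1]
grip_width: 0.0111
finger_force: 31.7
```

```bash
cat > arc.py <<'E'
from h import *
import sys
s=observe();print(s['position'],s['force'].round(1),s['grip_width'])
D=np.array([.4748,-.1073]);q=s['position'][:2]-D;b=np.degrees(np.arctan2(q[1],q[0]));print(np.hypot(*q),b,np.degrees(s['tool_rot'][2])%360)
R0=Ro.from_euler('xyz',s['tool_rot'])
for t in map(float,sys.argv[1:]):
    a=b-t;Rz=Ro.from_euler('z',-a,degrees=True);p=np.r_[D,s['position'][2]]+Rz.apply(np.r_[q,0])
    print(t,rel(p,Rz*R0))
E
python3 arc.py -40 -44 -46 -47 -48 -49 -50
```

```text
[ 0.53430175 -0.15098653  0.08365284] [  8.7  -2.1 -18.1] 0.011109280446836234
0.07381714675469568 -36.286327930779244 143.8455728394321
-40.0 [ 2.00e-04 -4.80e-03 -0.00e+00  1.00e-02 -0.00e+00  3.71e+00]
-44.0 [ 7.00e-04 -9.90e-03 -0.00e+00  2.00e-02 -1.00e-02  7.71e+00]
-46.0 [ 1.10e-03 -1.25e-02 -0.00e+00  2.00e-02 -1.00e-02  9.71e+00]
-47.0 [ 1.300e-03 -1.370e-02 -0.000e+00  3.000e-02 -1.000e-02  1.071e+01]
-48.0 [ 1.600e-03 -1.500e-02 -0.000e+00  3.000e-02 -1.000e-02  1.171e+01]
-49.0 [ 1.800e-03 -1.620e-02 -0.000e+00  3.000e-02 -2.000e-02  1.271e+01]
-50.0 [ 2.100e-03 -1.750e-02 -0.000e+00  3.000e-02 -2.000e-02  1.371e+01]
```

Call:
{"api": "send_rows", "payload": {"plan": "0.0002 -0.0048 0.001 0 0 3.7 0.007;0.0007 -0.0099 0.001 0 0 7.7 0.007;0.0011 -0.0125 0.001 0 0 9.7 0.007;0.0013 -0.0137 0.001 0 0 10.7 0.007;0.0016 -0.015 0.001 0 0 11.7 0.007;0.0018 -0.0162 0.001 0 0 12.7 0.007;0.0018 -0.0162 0.001 0 0 12.7 0.007;0.0018 -0.0162 0.001 0 0 12.7 0.007"}}

```text
clock: 8.85
position: [0.5248, -0.1618, 0.0834]
tool_rot: [3.138, 0.003, 2.295]
force: [12.6, 4.0, -6.6]
grip_width: 0.011
finger_force: 34.5
```

```bash
python3 arc.py -47 -48 -49 -50 -51; python3 -c "
from h import *
print(observe()['moment'])"
```

```text
[ 0.52482247 -0.1617507   0.08339527] [12.6  4.  -6.6] 0.010984192439757118
0.07394001449534182 -47.42710285254005 131.48380582436337
-47.0 [ 0.      0.0006  0.     -0.      0.     -0.43  ]
-48.0 [-0.     -0.0007 -0.      0.     -0.      0.57  ]
-49.0 [-0.    -0.002 -0.     0.    -0.01   1.57 ]
-50.0 [ 0.     -0.0033 -0.      0.01   -0.01    2.57  ]
-51.0 [ 1.00e-04 -4.60e-03 -0.00e+00  1.00e-02 -1.00e-02  3.57e+00]
[ 0.88440458 -2.73973976  0.35148667]
```

Call:
{"api": "send_rows", "payload": {"plan": "0 -0.0012 0 0 0 0.5 0.007;0 -0.0024 0 0 0 0.8 0.007;0 -0.0024 0 0 0 0.8 0.007;0 -0.0024 0 0 0 0.8 0.007"}}

```text
clock: 9.18
position: [0.5245, -0.162, 0.0835]
tool_rot: [3.135, 0.003, 2.283]
force: [20.4, 11.1, -10.4]
grip_width: 0.0113
finger_force: 36.2
```

```bash
python3 arc.py -47
```

```text
[ 0.5245045  -0.16199313  0.08349328] [ 20.4  11.1 -10.4] 0.011252406325252217
0.07390450613646624 -47.73579482562454 130.78339009009989
-47.0 [ 0.      0.0009  0.     -0.      0.     -0.74  ]
```

Call:
{"api": "send_rows", "payload": {"plan": "0 0 0 0 0 0 0.04;0 0 0 0 0 0 0.04;0 0 0 0 0 0 0.04;0 0 -0.04 0 0 0 0.04;0 0 -0.08 0 0 0 0.04;0 0 -0.12 0 0 0 0.04;0 0 -0.15 0 0 0 0.04;0 0 -0.15 0 0 0 0.04;0 0 -0.15 0 0 0 0.04"}}

```text
clock: 9.93
position: [0.5208, -0.1646, 0.234]
tool_rot: [3.139, 0.002, 2.279]
force: [0.3, 0.0, -1.2]
grip_width: 0.0399
finger_force: 0.0
```

```bash
python3 - <<'E'
from h import *
f=cam("wrist");cv2.imwrite("pics/w3.png",f['color'][:,:,::-1]);np.savez("w3.npz",**f);print(observe()['position'],observe()['tool_rot'],abs(observe()['qd']).max())
E
```

```text
[ 0.5202441  -0.16430018  0.23263541] [3.14071198e+00 2.72189805e-04 2.27920751e+00] 0.030316541906383346
```

View pics/w3.png

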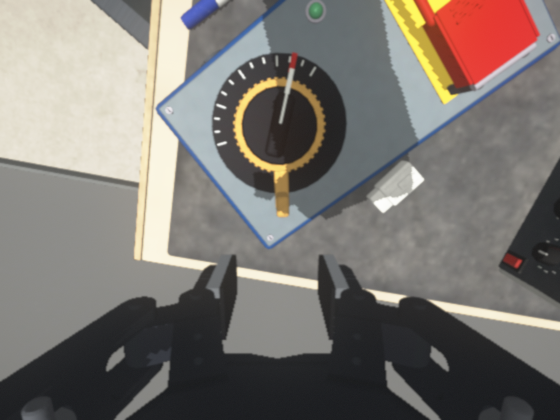

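```bash
python3 - <<'E'
from h import *
f=dict(np.load("w3.npz"));q=cast(f,[(282,205),(283,192)],.099)[:,:2]-[.4748,-.1073];print(np.degrees(np.arctan2(q[:,1],q[:,0])),np.hypot(*q.T))
print(rel([.4832,.0655,.22],down(1.351)),observe()['qpos'].round(2))
E
```

```text
[-47.4463974  -46.19432609] [0.07016583 0.05810021]
[ 1.986e-01  1.214e-01  1.270e-02  5.000e-02 -1.000e-02  5.318e+01] [-0.2   0.44  0.55  1.83 -0.28  0.94  1.18]
```

Lug at -47° (the stop, -46.9° expected), and the knob is still on the mark. On to the guard.

Call:
{"api": "send_rows", "payload": {"plan": "0.199 0.121 0.013 0 0 53 0.04;0.199 0.121 0.013 0 0 53 0.03;0.199 0.121 0.013 0 0 53 0.02;0.199 0.121 0.013 0 0 53 0.02;0.199 0.121 0.013 0 0 53 0.02;0.199 0.121 0.013 0 0 53 0.02;0.199 0.121 0.013 0 0 53 0.02;0.199 0.121 0.013 0 0 53 0.02;0.199 0.121 0.013 0 0 53 0.02;0.199 0.121 0.013 0 0 53 0.02"}}

```text
clock: 10.82
position: [0.4823, 0.0652, 0.2185]
tool_rot: [-3.14, 0.002, 1.358]
force: [-1.2, -0.2, -0.3]
grip_width: 0.0201
finger_force: 0.0
```

```bash
python3 - <<'E'
from h import *
f=cam("wrist");cv2.imwrite("pics/w4.png",f['color'][:,:,::-1]);np.savez("w4.npz",**f);s=observe();print(s['position'],s['tool_rot'],abs(s['qd']).max())
E
```

```text
[0.4824591  0.06496527 0.21875334] [-3.14082448e+00  1.03795352e-03  1.35776271e+00] 0.014046518471987743
```

View pics/w4.png

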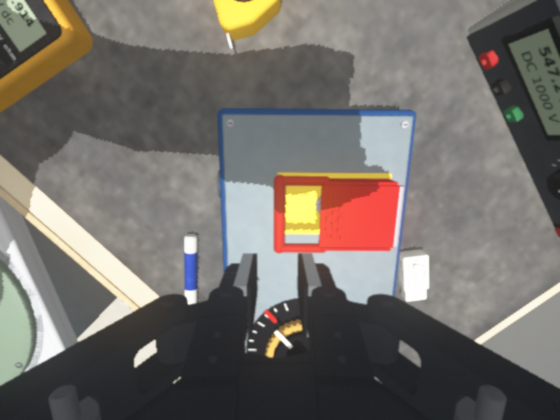

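```bash
python3 - <<'E'
from h import *
f=dict(np.load("w4.npz"));hsv=cv2.cvtColor(f['color'],cv2.COLOR_RGB2HSV)
red=cv2.inRange(hsv,(0,150,60),(6,255,255))|cv2.inRange(hsv,(174,150,60),(180,255,255))
e=[]
for r in(195,205,215,225,235):
    x=np.nonzero(red[r,265:300])[0]+265;e.append((x.min(),x.max(),r));
e=np.array(e);print(e)
c=np.nonzero(red[160:260,279])[0]+160;print(c.min(),c.max())
b=cast(f,(e[:,:2].mean(), (c.min()+c.max())/2),.106)[0];print("bar",b)
sc=cast(f,[(230,123),(405,125)],.06);d=sc[1]-sc[0];print(sc,np.degrees(np.arctan2(d[1],d[0])))
cr=cast(f,[(e[:,0].mean(),215),(e[:,1].mean(),215),(320,215)],.106);print(cr)
print(rel([b[0],b[1],.13],down(1.351)))
E
```

```text
[[275 283 195]
 [275 283 205]
 [275 283 215]
 [275 283 225]
 [275 283 235]]
176 251
bar [0.48326986 0.06558916 0.106     ]
[[0.45467124 0.14868883 0.06      ]
 [0.61372254 0.11248999 0.06      ]] -12.821672363793347
[[0.47966062 0.06501809 0.106     ]
 [0.48632584 0.06357918 0.106     ]
 [0.51714899 0.05692494 0.106     ]]
[ 0.0009  0.0007  0.0888 -0.04    0.06    0.39  ]
```

Call:
{"api": "send_rows", "payload": {"plan": "0.001 0.0015 0.04 0 0 0.4 0.02;0.001 0.0015 0.08 0 0 0.4 0.02;0.001 0.0015 0.09 0 0 0.4 0.02;0.001 0.0015 0.1 0 0 0.4 0.02;0.001 0.0015 0.115 0 0 0.4 0.02;0.001 0.0015 0.128 0 0 0.4 0.02;0.001 0.0015 0.128 0 0 0.4 0.02;0.001 0.0015 0.128 0 0 0.4 0.02", "grip_force": 25}}

```text
clock: 11.53
position: [0.4849, 0.0657, 0.0922]
tool_rot: [3.141, -0.0, 1.347]
force: [-0.4, 0.4, -0.4]
grip_width: 0.0202
finger_force: 0.0
```

Call:
{"api": "send_rows", "payload": {"plan": "0 -0.0015 0 0 0 0 0.015;0 -0.0015 0 0 0 0 0.005;0 -0.0015 0 0 0 0 0.005;0 -0.0015 0 0 0 0 0.005;0 -0.0015 0 0 0 0 0.005", "grip_force": 20}}

```text
clock: 11.95
position: [0.4841, 0.0664, 0.0923]
tool_rot: [3.139, -0.001, 1.347]
force: [3.9, -2.1, 7.9]
grip_width: 0.0088
finger_force: 21.5
```

Call:
{"api": "send_rows", "payload": {"plan": "0 0.0007 -0.012 0 0 0 0.005;0 0.0029 -0.0238 0 0 0 0.005;0 0.0064 -0.0352 0 0 0 0.005;0 0.0113 -0.0462 0 0 0 0.005;0 0.0175 -0.0565 0 0 0 0.005;0 0.0248 -0.0659 0 0 0 0.005;0 0.0333 -0.0745 0 0 0 0.005;0 0.0426 -0.0819 0 0 0 0.005;0 0.0529 -0.0882 0 0 0 0.005;0 0.0638 -0.0932 0 0 0 0.005"}}

```text
clock: 12.78
position: [0.5449, 0.0526, 0.1853]
tool_rot: [-3.14, -0.0, 1.348]
force: [-0.5, 0.6, -2.7]
grip_width: 0.0085
finger_force: 20.8
```

```bash
cat > g.py <<'E'
from h import *
import sys
s=observe();R0=Ro.from_euler('xyz',s['tool_rot']);p=s['position']
ex=np.array([.976,-.218,0]);H=np.array([.5808,.0437,.106])
off=float(sys.argv[1]) # TCP below bar
v=p+[0,0,off]-H;x=v@ex;print(p,s['tool_rot'],s['force'].round(1),s['grip_width'],"theta",np.arctan2(v[2],-x),"r",np.hypot(x,v[2]),"lat",v@[.218,.976,0])
for t in map(float,sys.argv[2:]):
    q=H+.1*(-np.cos(t)*ex+[0,0,np.sin(t)])-[0,0,off];print(t,rel(q,down(1.351)))
E
python3 g.py .0135 1.3 1.4 1.5 1.6 1.7 1.8 1.9 1.95 2
```

```text
[0.54491227 0.05257862 0.18530926] [-3.14038530e+00 -3.67934838e-04  1.34791473e+00] [-0.5  0.6 -2.7] 0.008513837332427027 theta 1.1917931903214263 r 0.09989867136558316 lat 0.0008420079814183322
1.3 [-0.0008  0.0102 -0.0036 -0.07   -0.02   -0.18  ]
1.4 [-0.0008  0.02   -0.0058 -0.07   -0.02   -0.18  ]
1.5 [-0.0007  0.0299 -0.007  -0.07   -0.02   -0.18  ]
1.6 [-0.0007  0.0399 -0.0072 -0.07   -0.02   -0.18  ]
1.7 [-0.0007  0.0498 -0.0064 -0.07   -0.02   -0.18  ]
1.8 [-0.0007  0.0597 -0.0046 -0.07   -0.02   -0.18  ]
1.9 [-0.0006  0.0693 -0.0019 -0.07   -0.02   -0.18  ]
1.95 [-0.0006  0.074  -0.0002 -0.07   -0.02   -0.18  ]
2.0 [-0.0006  0.0786  0.0018 -0.07   -0.02   -0.18  ]
```

Call:
{"api": "send_rows", "payload": {"plan": "0 0.0102 -0.0036 0 0 0 0.005;0 0.02 -0.0058 0 0 0 0.005;0 0.0299 -0.007 0 0 0 0.005;0 0.0399 -0.0072 0 0 0 0.005;0 0.0498 -0.0064 0 0 0 0.005;0 0.0597 -0.0046 0 0 0 0.005;0 0.0693 -0.0019 0 0 0 0.005;0 0.074 -0.0002 0 0 0 0.005;0 0.0765 0.0008 0 0 0 0.005;0 0.0765 0.0008 0 0 0 0.005"}}

```text
clock: 13.62
position: [0.6186, 0.0357, 0.1838]
tool_rot: [-3.138, -0.001, 1.347]
force: [-17.5, 5.1, 20.5]
grip_width: 0.0091
finger_force: 23.7
```

```bash
python3 g.py .0135 1.95
```

```text
[0.61863244 0.0357433  0.18378262] [-3.13756121e+00 -6.53694151e-04  1.34735571e+00] [-17.5   5.1  20.5] 0.00908163101603159 theta 1.9714035250763118 r 0.09913141645639914 lat 0.0004817285349805873
1.95 [-0.0005 -0.0016 -0.0016 -0.23   -0.04   -0.21  ]
```

Call:
{"api": "send_rows", "payload": {"plan": "0 0 0 0 0 0 0.03;0 0 0 0 0 0 0.03;0 0 0 0 0 0 0.03;0 0 -0.035 0 0 0 0.03;0 0 -0.065 0 0 0 0.03;0 -0.04 -0.065 0 0 0 0.02;0.03 -0.08 -0.065 0 0 0 0;0.036 -0.092 -0.065 0 0 0 0;0.036 -0.092 -0.065 0 0 0 0;0.036 -0.092 -0.065 0 0 0 0"}}

```text
clock: 14.45
position: [0.5377, 0.092, 0.2489]
tool_rot: [3.141, -0.001, 1.35]
force: [0.4, 0.6, 0.8]
grip_width: 0.0001
finger_force: 0.0
```

```bash
python3 - <<'E'
from h import *
s=observe();print(rel([.5356,.0914,.088],down(1.351)),s['grip_width'],abs(s['qd']).max())
f=cam("wrist");g=cam("scene");a=f['color'][:,:,::-1];b=cv2.resize(g['color'][200:400,220:420,::-1],(420,420));cv2.imwrite("pics/t1.png",cv2.resize(np.hstack([a[:,140:],b]),(800,400)))
E
```

```text
[-0.0011 -0.002   0.1609  0.01   -0.04   -0.08  ] 0.00010700826201668317 0.041293229724360295
```

View pics/t1.png

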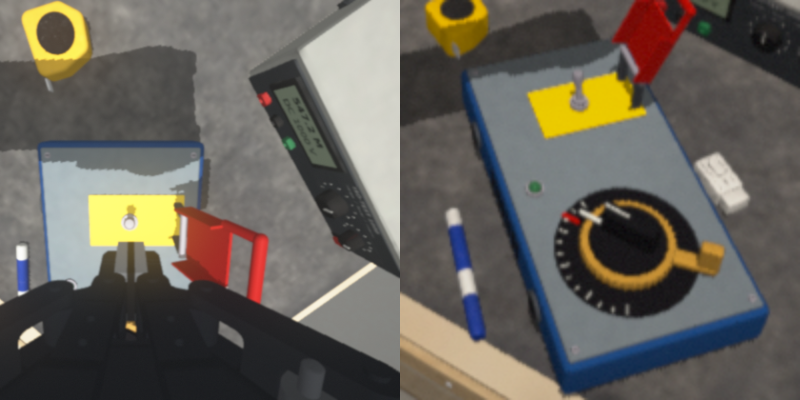

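Call:
{"api": "send_rows", "payload": {"plan": "-0.001 -0.002 0.04 0 0 0 0;-0.001 -0.002 0.08 0 0 0 0;-0.001 -0.002 0.12 0 0 0 0;-0.001 -0.002 0.15 0 0 0 0;-0.001 -0.002 0.161 0 0 0 0;-0.001 -0.002 0.161 0 0 0 0;-0.001 -0.002 0.161 0 0 0 0"}}

```text
clock: 15.13
position: [0.5367, 0.0894, 0.0885]
tool_rot: [3.141, 0.0, 1.346]
force: [0.1, 0.9, -0.2]
grip_width: 0.0
finger_force: 0.0
```

Call:
{"api": "send_rows", "payload": {"plan": "-0.006 0 0 0 0 0 0;-0.012 0 0 0 0 0 0;-0.018 0 0 0 0 0 0;-0.023 0 0 0 0 0 0;-0.027 0 0 0 0 0 0;-0.03 0 0 0 0 0 0;-0.031 0 0 0 0 0 0;-0.031 0 0 0 0 0 0;-0.031 0 0 0 0 0 0"}}

```text
clock: 15.88
position: [0.5296, 0.0611, 0.0881]
tool_rot: [3.141, -0.002, 1.348]
force: [3.4, 7.0, 4.1]
grip_width: 0.0001
finger_force: 4.1
```

```bash
cat > t.py <<'E'
from h import *
s=observe();R=np.array([[.976,.218],[-.218,.976]]);print("ctrl frame",R.T@(s['position'][:2]-[.4992,-.0255]),s['position'][2],"F",R.T@s['force'][:2],s['force'][2])
E
python3 t.py
```

```text
ctrl frame [0.01082309 0.0911343 ] 0.08807900727666042 F [1.82470096 7.55294659] 4.074977790018354
```

Call:
{"api": "send_rows", "payload": {"plan": "-0.0015 0 0 0 0 0 0;-0.003 0 0 0 0 0 0;-0.003 0 0 0 0 0 0;-0.003 0 0 0 0 0 0"}}

```text
clock: 16.22
position: [0.5295, 0.0605, 0.0882]
tool_rot: [3.141, -0.004, 1.35]
force: [5.2, 20.3, 3.6]
grip_width: 0.0001
finger_force: 10.7
```

```bash
python3 t.py
```

```text
ctrl frame [0.01078078 0.09053242] 0.08816744143785164 F [ 0.6701224  20.99316075] 3.551853605216294
```

Call:
{"api": "send_rows", "payload": {"plan": "0.01 0 0 0 0 0 0;0.025 0 0 0 0 0 0;0.025 0 -0.04 0 0 0 0;0.025 0 -0.08 0 0 0 0;0.025 0 -0.12 0 0 0 0;0.025 0 -0.16 0 0 0 0;0.025 0 -0.17 0 0 0 0;0.025 0 -0.17 0 0 0 0.02;0.025 0 -0.17 0 0 0 0.024"}}

```text
clock: 16.97
position: [0.5338, 0.0817, 0.2578]
tool_rot: [3.141, -0.001, 1.348]
force: [-0.9, -1.0, 0.0]
grip_width: 0.0225
finger_force: 0.0
```

```bash
python3 - <<'E'
from h import *
s=observe();print(s['position'],rel([.6165,.0357,.25],down(1.351)))
f=cam("wrist");g=cam("scene");a=f['color'][:,:,::-1];b=cv2.resize(g['color'][200:400,220:420,::-1],(420,420));cv2.imwrite("pics/t2.png",cv2.resize(np.hstack([a[:,140:],b]),(800,400)))
E
```

```text
[0.53379593 0.08165109 0.25783374] [-0.0265  0.0908  0.0079  0.02   -0.03   -0.19  ]
```

View pics/t2.png

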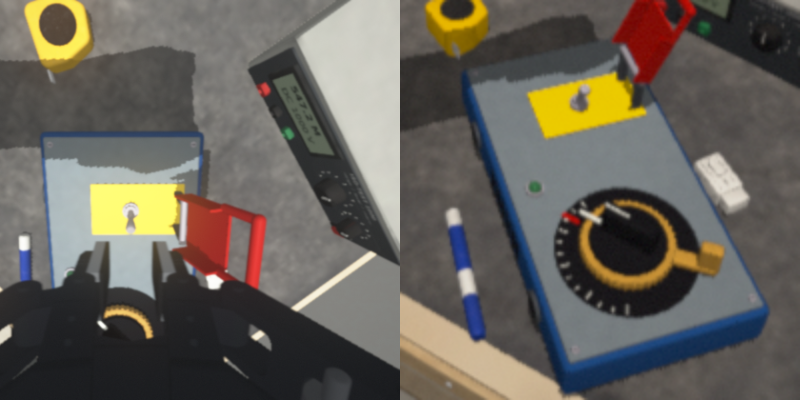

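Call:
{"api": "send_rows", "payload": {"plan": "-0.013 0.04 0.004 0 0 0 0.024;-0.0265 0.08 0.008 0 0 0 0.024;-0.0265 0.091 0.008 0 0 0 0.024;-0.0265 0.091 0.008 0 0 0 0.024;-0.0265 0.091 0.008 0 0 0 0.024"}}

```text
clock: 17.48
position: [0.6164, 0.0347, 0.248]
tool_rot: [-3.139, 0.002, 1.346]
force: [-0.1, 0.7, -1.0]
grip_width: 0.0239
finger_force: 0.0
```

```bash
python3 -c "
from h import *
print(rel([.6168,.0357,.185],down(1.351)),abs(observe()['qd']).max())"
```

```text
[ 0.0012  0.0003  0.063  -0.13    0.1    -0.29  ] 0.0321123775653709
```

Call:
{"api": "send_rows", "payload": {"plan": "0.001 0 0.03 0 0 0 0.024;0.001 0 0.045 0 0 0 0.024;0.001 0 0.063 0 0 0 0.024;0.001 0 0.063 0 0 0 0.024;0.001 0 0.063 0 0 0 0.015;0.001 0 0.063 0 0 0 0.005;0.001 0 0.063 0 0 0 0.005;0.001 0 0.063 0 0 0 0.005", "grip_force": 20}}

```text
clock: 18.15
position: [0.6168, 0.0367, 0.1873]
tool_rot: [-3.142, -0.0, 1.348]
force: [-2.4, 1.1, -3.4]
grip_width: 0.0091
finger_force: 20.1
```

```bash
python3 g.py .0135 1.85 1.75 1.65 1.55 1.45 1.35 1.25 1.15 1.05 0.95
```

```text
[0.61678098 0.03672332 0.1872663 ] [-3.14154355e+00 -3.30174913e-04  1.34760627e+00] [-2.4  1.1 -3.4] 0.009097095826384051 theta 1.9397135028989927 r 0.1016022623395065 lat 0.0010346141856767495
1.85 [-0.0011 -0.0091 -0.0014 -0.     -0.02   -0.19  ]
1.75 [-0.0011 -0.0188 -0.0036 -0.     -0.02   -0.19  ]
1.65 [-0.0011 -0.0287 -0.0049 -0.     -0.02   -0.19  ]
1.55 [-0.0012 -0.0387 -0.0052 -0.     -0.02   -0.19  ]
1.45 [-0.0012 -0.0487 -0.0045 -0.     -0.02   -0.19  ]
1.35 [-0.0012 -0.0585 -0.0028 -0.     -0.02   -0.19  ]
1.25 [-1.30e-03 -6.82e-02 -1.00e-04 -0.00e+00 -2.00e-02 -1.90e-01]
1.15 [-0.0013 -0.0775  0.0035 -0.     -0.02   -0.19  ]
1.05 [-0.0013 -0.0864  0.008  -0.     -0.02   -0.19  ]
0.95 [-0.0014 -0.0948  0.0134 -0.     -0.02   -0.19  ]
```

Call:
{"api": "send_rows", "payload": {"plan": "0 -0.0091 -0.0029 0 0 0 0.005;0 -0.0188 -0.0051 0 0 0 0.005;0 -0.0287 -0.0064 0 0 0 0.005;0 -0.0387 -0.0067 0 0 0 0.005;0 -0.0487 -0.006 0 0 0 0.005;0 -0.0585 -0.0043 0 0 0 0.005;0 -0.0682 -0.0016 0 0 0 0.005;0 -0.0775 0.002 0 0 0 0.005;0 -0.0864 0.0065 0 0 0 0.005;0 -0.0948 0.0119 0 0 0 0.005"}}

```text
clock: 18.98
position: [0.5235, 0.0577, 0.1752]
tool_rot: [3.141, -0.001, 1.347]
force: [-0.8, -0.5, 4.4]
grip_width: 0.0089
finger_force: 20.3
```

```bash
python3 g.py .012 0.85 .75 .65 .55 .45 .35 .25 .15 .06 0 -.02
```

```text
[0.52350366 0.05772226 0.17524101] [ 3.14082418e+00 -7.41247523e-04  1.34748628e+00] [-0.8 -0.5  4.4] 0.008927606870750027 theta 0.942856329729319 r 0.10039181118857399 lat 0.00119512080222479
0.85 [-0.0012 -0.007   0.0061  0.04   -0.04   -0.2   ]
0.75 [-0.0013 -0.0142  0.0131  0.04   -0.04   -0.2   ]
0.65 [-0.0013 -0.0206  0.0207  0.04   -0.04   -0.2   ]
0.55 [-0.0013 -0.0263  0.029   0.04   -0.04   -0.2   ]
0.45 [-0.0013 -0.0311  0.0377  0.04   -0.04   -0.2   ]
0.35 [-0.0014 -0.035   0.0469  0.04   -0.04   -0.2   ]
0.25 [-0.0014 -0.038   0.0565  0.04   -0.04   -0.2   ]
0.15 [-0.0014 -0.04    0.0663  0.04   -0.04   -0.2   ]
0.06 [-0.0014 -0.0409  0.0752  0.04   -0.04   -0.2   ]
0.0 [-0.0014 -0.0411  0.0812  0.04   -0.04   -0.2   ]
-0.02 [-0.0014 -0.0411  0.0832  0.04   -0.04   -0.2   ]
```

Call:
{"api": "send_rows", "payload": {"plan": "0 -0.007 0.0061 0 0 0 0.005;0 -0.0142 0.0131 0 0 0 0.005;0 -0.0206 0.0207 0 0 0 0.005;0 -0.0263 0.029 0 0 0 0.005;0 -0.0311 0.0377 0 0 0 0.005;0 -0.035 0.0469 0 0 0 0.005;0 -0.038 0.0565 0 0 0 0.005;0 -0.04 0.0663 0 0 0 0.005;0 -0.0409 0.0752 0 0 0 0.005;0 -0.041 0.08 0 0 0 0.005"}}

```text
clock: 19.82
position: [0.4843, 0.0666, 0.0935]
tool_rot: [-3.141, 0.0, 1.347]
force: [-0.5, 1.2, 1.3]
grip_width: 0.0088
finger_force: 21.1
```

Call:
{"api": "send_rows", "payload": {"plan": "0 0 0.0015 0 0 0 0.005;0 0 0.003 0 0 0 0.005;0 0 0.003 0 0 0 0.005"}}

```text
clock: 20.07
position: [0.4843, 0.0666, 0.0919]
tool_rot: [-3.141, -0.0, 1.347]
force: [-4.7, 0.9, 14.0]
grip_width: 0.0091
finger_force: 22.2
```

```bash
python3 g.py .012 0
```

```text
[0.48431437 0.06663714 0.09190355] [-3.14054483e+00 -4.01973503e-04  1.34714737e+00] [-4.7  0.9 14. ] 0.00910562077099517 theta -0.02113677568068153 r 0.09919242607225191 lat 0.0013527787508938035
0.0 [-0.0014 -0.0008 -0.0021 -0.06   -0.02   -0.22  ]
```

Call:
{"api": "send_rows", "payload": {"plan": "0 0 0 0 0 0 0.02;0 0.0005 0 0 0 0 0.02;0 0.0005 0 0 0 0 0.02;0 0.0005 0 0 0 0 0.02;0 0.0005 -0.02 0 0 0 0.02;0 0.0005 -0.05 0 0 0 0.02;0 0.0005 -0.09 0 0 0 0.02;0 0.0005 -0.13 0 0 0 0.02;0 0.0005 -0.13 0 0 0 0.02;0 0.0005 -0.13 0 0 0 0.02"}}

```text
clock: 20.9
position: [0.4858, 0.067, 0.2234]
tool_rot: [3.139, -0.002, 1.348]
force: [0.6, 0.2, -1.5]
grip_width: 0.02
finger_force: 0.0
```

```bash
python3 - <<'E'
from h import *
f=cam("wrist");g=cam("scene");a=f['color'][:,:,::-1]
hsv=cv2.cvtColor(f['color'],cv2.COLOR_RGB2HSV)
red=cv2.inRange(hsv,(0,150,60),(6,255,255))|cv2.inRange(hsv,(174,150,60),(180,255,255));n,l,st,c=cv2.connectedComponentsWithStats(red);i=1+st[1:,4].argmax();x,y,w,h=st[i][:4]
p=cast(f,[(x,y+h/2),(x+w,y+h/2)],.106)[:,:2];R=np.array([[.976,.218],[-.218,.976]]);print(st[i],(p-[.4992,-.0255])@R)
b=cv2.resize(g['color'][200:400,220:420,::-1],(420,420));s=cam("side")['color'][130:250,220:400,::-1]
cv2.imwrite("pics/t3.png",cv2.resize(np.hstack([cv2.resize(s,(420,280)),b[:280]]) if 0 else np.hstack([cv2.copyMakeBorder(cv2.resize(s,(420,280)),0,140,0,0,0),b]),(800,400)))
E
```

```text
[ 271  179  120   75 6090] [[-0.03880648  0.08447993]
 [ 0.06566471  0.08411649]]
```

View pics/t3.png

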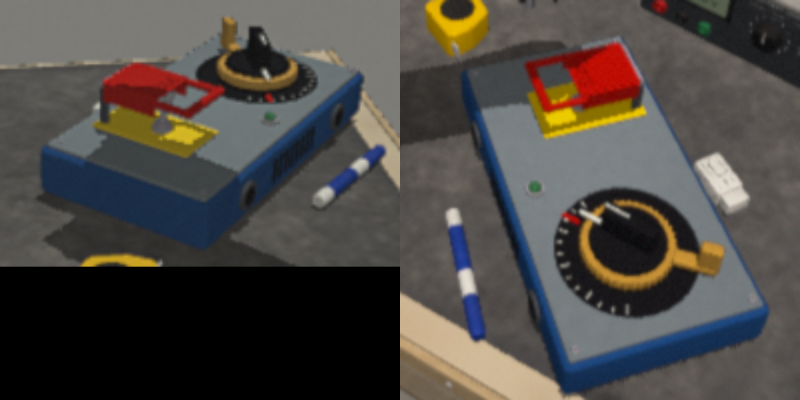

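```bash
python3 -c "
from workcell import bot
print(bot.job_done())"
```

```text
the job is handed in; nothing more can be done
None
```

The job is done and handed in at about 21 s: the knob is on the red mark, the lock ring is tight against its stop, the toggle is over to the dial side, the guard is shut, and the loose items were left alone. No verdict was returned.

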